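# Park the bench scraper in the sample caddy and hold the caddy up level

## Robot

A 6-joint arm with a two-finger parallel gripper is mounted at the origin on the work surface. World frame = base frame: x ahead of the robot, y to its left, z up, the work surface at z = 0. Lengths are in m, angles in rad, forces in N, time in s.
With the tool pointing down it reaches from about 0.425 to 0.95 m from the base axis. Payload 3.5 kg.
Tool frame: the origin (TCP) lies midway between the tips of the shut fingers; the grasp point (between the pads) lies 19 mm behind it; z points along the fingers, y is the line along which they close (so a half turn about z gives the same grasp; the last joint's range is limited). The gripper opens to 85 mm and grips with 20 to 120 N. Pads are 22 mm wide; open, the fingers measure 114 mm over their backs; the gripper's body (76 mm by 85 mm) begins 54 mm behind the grasp point. The pads swing forward as they close: fully open they stand 13 mm farther back than shut.
Start: joints at [-1.251, 0.286, 1.577, -0, 1.279, -0.15], TCP at [0.306, -0.602, 0.231] pointing down, gripper open.
Joint ranges: [-2.77, 2.77], [-0.9, 2.22], [0.21, 2.48], [-1.53, 4.67], [0.24, 2.81], [-2.84, 2.84]. Speed limits (rad/s): [2.79, 2.79, 3.14, 3.14, 3.14, 3.14].

## Interface

Orientations are given as a rotation vector (axis times angle).
In Python, from cell import manip, grab_frame, silhouettes, landmark_of gives the robot as it stands. The module is installed in compiled form; this text tells all that it offers.
- The arm moves only by the tool carry_out, never from a script. Its argument "motion" is a list that holds one entry, the list of rows, each a list of 6 numbers: the shift along the world's x, y, z each as a share of 0.02 m, from -1 to 1, then the turn, a rotation vector about the world's x, y, z each as a share of 0.15 rad, from -1 to 1. In form: [[[x, y, z, ax, ay, az], ...]]. A call has 1 to 5 rows; each row shifts and turns the commanded pose from where the row before left it; what a row does not reach is not made up. A row lasts 1/10 s, in which the tool goes at most 50 mm and 8.59 degrees, less where a joint would pass 70% of its speed; a pose out of reach is approached as far as the arm can. A call with a number of a shift or a turn outside -1 to 1 is refused whole. A call with a gripper value outside its range is refused whole. "gripper" is the opening, from 0 (shut) to 1 (fully open), set as the call begins (left out, the last holds). The fingers move at their own pace and stop on an object; "squeeze" is the grip in N (left out, the last holds). Time passes only in rows, so rows that do not move let the fingers close. It gives the time, the measured TCP pose, the force, the opening and the grip force at its end, in the units of the state.
- manip.observe(): the state, without advancing time (a new reading comes with each control period).
- grab_frame(name): name is "side" or "top"; returns a dict with "pixels" (384x512x3 uint8, red, green, blue), "fx", "fy", "cx", "cy" (pixels), "D" ([k1, k2, p1, p2, k3] as OpenCV has them; the pictures are not rectified), "R" (3x3) and "t" (3): a world point X has camera coordinates R X + t. Camera axes: x right, y down, z forward; pixel columns grow to the right and rows downward; lengths in m; the calibration is good to about 2 mm. A picture is of the moment at which its call begins. There is no depth.
- manip.hand_in(): hands the job in; it is judged then, once.
Trained networks look in a picture, given as the dict that the camera call returned (one of the last four; its "shot" number tells which), for a name from the list of things; names that differ only in an ending like _2 or _b are one class to them, and where a whole thing is asked for, a point or a joint stands for the part that bears it (a point fixed in the world has none). Each returns a list of dicts, best first, with "p" (0 to 1); they miss things now and then, are a little off and sometimes report something else, mostly with a low value. They report only what shows in the picture. A call takes as long as a camera call. They do not tell look-alikes from the thing itself.
- silhouettes(picture, target): "pixels" (384x512 bool, what is visible of it) and "rect" ([centre column, centre row, width, height] in pixels, round what is visible of it).
- landmark_of(picture, target): "xy" ([column, row] in pixels: a listed point, or the origin of a listed thing).
The state is a dict: "clock": time; "q": joint angles; "joint_vel": joint speeds; "effort": joint torques, N m; "ee_pos": TCP position; "ee_rot": TCP orientation; "ft_force": force on the tool from outside, world axes, zero at the start; "ft_torque": the same for the moment, N m; "gripper_width": opening from 0.0 (shut) to 1.0 (fully open); "grasp_force": force on a finger pad.
Only numpy, scipy, OpenCV 4.12 (cv2) and the standard library are available. Lean on these libraries where they do the work, as an engineer would, in place of code of your own. Each camera call takes 0.05 s, during which the arm holds its last target. There are 200 camera calls.

## Task

The caddy with the chocolate sample is about to be carried off to the wash-up. Take the bench scraper out of its drying stand and slide its blade edgewise, in the hand and not dropped, all the way down into the empty slot of the caddy standing on the bench; let go of it, then take the caddy by its overhead handle, lift it about 10 cm clear of the bench and keep it there steady and level, with scraper and tub still in their places. Finish while holding it in the air - do not put it down - and leave the bottle, jar, beaker and pen alone.

Things in the scene. Friction and masses are not known exactly. Their poses are not given: they have to be found in the camera images.
- caddy: Loose sample caddy, 0.4 kg empty: steel tray 220 (its x) by 150 mm (its y), floor 8 mm thick, rim top 16 mm above the underside. Origin: centre of its underside; z up. Handle bar over the middle, white slotted block on the +x side, white ring well with the sample tub on the -x side. Loaded with both, its centre of mass lies 0 to 20 mm to the slot side of the plane below the bar.
- caddy_handle (a point): Centre of the caddy's overhead handle: level straight black bar 16 mm wide (caddy x), 130 mm long (caddy y), 20 mm tall; this point is 130 mm above the caddy's underside. Two posts carry it at y = -60 and +60 mm; 110 mm is clear between them. Axes as the caddy's.
- caddy_slot (a point): Centre of the mouth of the empty slot in the caddy's white block (36 x 126 mm, 45 mm tall on the tray floor), 80 mm from the caddy's middle along its +x, 53 mm above its underside. Slot 7 mm wide (caddy x), 107 mm long (caddy y), 45 mm deep down to the tray's floor; 2 mm chamfer at its rim. Axes as the caddy's.
- caddy_well (a point): Centre of the tray floor inside the round well (inner radius 34.5 mm, 22 mm tall) in which the tub stands, 66 mm from the caddy's middle along its -x.
- tub_center (a point): Centre, half-way up, of the loose brown sample tub with white lid, 75 mm tall, 67 mm across its lid, about 0.15 kg, standing in the caddy's well; its top is 83 mm above the caddy's underside. z is its axis. Not to be handled.
- scraper_grip (a point): Centre of the grip of the loose bench scraper (0.14 kg): black bar 22 mm thick (its x), 112 mm long (y), 26 mm tall (z), along the top of a flat steel blade 3 mm thick (x), 100 mm wide (y), whose bottom edge is 88 mm below this point; 75 mm of blade shows. z points from blade to grip. Starts upright in the stand. Fully down in the caddy's slot, this point is 96 mm above the caddy's underside.
- stand: Fixed grey drying stand: foot 75 mm (its x) by 150 mm (its y), 8 mm thick, carrying a slotted block 50 x 126 mm whose top is 40 mm above the bench. Slot 8 mm wide, 32 mm deep, along its y; the scraper's blade stands in it. Origin: centre of its underside, on the bench.
- bottle: Bystander: clear water bottle, 200 mm tall, 64 mm across; origin at its foot.
- jar: Bystander: small white jar with red lid, 65 mm tall, 52 mm across; origin at its foot.
- beaker: Bystander: open steel beaker, 100 mm tall, 80 mm across; origin at its foot.
- pen: Bystander: blue pen lying on the bench, 140 mm long (its y), 10 mm thick; origin at its underside.
Mind the look-alikes: they are no part of the job. Leave any blue or purple look-alike of the part that bears scraper_grip alone.

How it is judged:
On the way, in this order (a step that is already met when the one before it is completed fails the run):
1. the scraper, still held in the hand, has its blade well into the slot of the standing caddy (x of scraper_grip in the frame of caddy between 0.066 and 0.094 m and y of scraper_grip in the frame of caddy between -0.012 and 0.012 m and angle between the y axis of scraper_grip and the y axis of caddy, either way round below 0.12 rad and z of scraper_grip in the frame of caddy below 0.125 m and contact force between the fingers and scraper above 1 N and height (world z) of caddy below 0.015 m), for 0.05 s.
2. the scraper is fully down in the slot and let go, the caddy still standing on the bench (x of scraper_grip in the frame of caddy between 0.066 and 0.094 m and y of scraper_grip in the frame of caddy between -0.012 and 0.012 m and z of scraper_grip in the frame of caddy below 0.101 m and angle between the y axis of scraper_grip and the y axis of caddy, either way round below 0.12 rad and contact force between the fingers and scraper below 0.1 N and height (world z) of caddy below 0.015 m), for 0.2 s.
At the end, for the whole second after the job is handed in: Held by its handle, the caddy's underside is 60 to 180 mm above the bench, within 8 degrees of level, still (under 30 mm/s, 0.15 rad/s), resting on nothing else; the scraper, not touched, is within 5 mm of fully down in the slot and in line with it; the tub is in its well (height (world z) of caddy between 0.06 and 0.18 m and angle between caddy's own z axis and vertical below 0.14 rad and linear speed of caddy below 0.03 m/s and angular speed of caddy below 0.15 rad/s and contact force between the fingers and caddy above 2 N and contact force between the fingers and scraper below 0.1 N and contact force between caddy and stand below 0.1 N and contact force between caddy and bottle below 0.1 N and contact force between caddy and jar below 0.1 N and contact force between caddy and beaker below 0.1 N and x of scraper_grip in the frame of caddy between 0.066 and 0.094 m and y of scraper_grip in the frame of caddy between -0.012 and 0.012 m and z of scraper_grip in the frame of caddy below 0.101 m and angle between the y axis of scraper_grip and the y axis of caddy, either way round below 0.12 rad and distance between tub_center and caddy_well below 0.05 m and angle between the z axis of tub_center and the z axis of caddy, either way round below 0.15 rad); the arm keeps its last pose, push and grip.
It fails at once if the bottle, jar, beaker or pen was shoved or knocked over (moved more than 30 mm) (distance of any of bottle, jar, beaker, pen from where it was at the start of the episode above 0.03 m or angle between any of bottle, jar, beaker's own z axis and vertical above 0.5 rad).
It fails at once if the caddy was tipped more than 20 degrees (angle between caddy's own z axis and vertical above 0.35 rad).
It fails at once if the tub came out of its well (distance between tub_center and caddy_well above 0.07 m).
It also fails if it takes over 61 s, if anything falls off the work surface, if the arm or the gripper's body presses on something with over 40 N, if the wrist force passes 120 N, or if a joint passes its speed limit or range.

## Working session

There is one attempt and no reset: what is moved stays moved. The work goes in short steps, Python scripts to look and compute and a tool call to move; the robot and the scene stay as the last step left them, time stands still between calls to the robot, and variables do not carry over. Pictures are saved under pics/ and viewed, at most 10 in all, crops included, and the job is handed in when it is done.

Besides the shell and the picture viewer there is one more tool, called after "Request:" as name(argument=value, ...), one argument or row to a line, values as JSON. carry_out: Moves the arm, as the interface text tells. Shift numbers are shares of 0.02 m and turn numbers shares of 0.15 rad, none past 1 either way. Its arguments: {"type":"object","properties":{"motion":{"type":"array"},"gripper":{"type":"number"},"squeeze":{"type":"number"}},"required":["motion"]}

```bash
mkdir -p pics; cat > h.py <<'E'
import numpy as np, cv2
from cell import manip, grab_frame, silhouettes, landmark_of
def K(f): return np.array([[f["fx"],0,f["cx"]],[0,f["fy"],f["cy"]],[0,0,1.]])
def ray(f,xy):
    u=cv2.undistortPoints(np.array([[xy]],float),K(f),np.array(f["D"],float))[0,0]
    R=np.array(f["R"]);return -R.T@np.array(f["t"]), R.T@np.array([u[0],u[1],1])
def atz(f,xy,z):
    c,d=ray(f,xy);return c+d*(z-c[2])/d[2]
def tri(obs):
    A=np.zeros((3,3));b=np.zeros(3)
    for f,xy in obs:
        c,d=ray(f,xy);d=d/np.linalg.norm(d);P=np.eye(3)-np.outer(d,d);A+=P;b+=P@c
    return np.linalg.solve(A,b)
def proj(f,X):
    return cv2.projectPoints(np.array(X,float).reshape(-1,3),cv2.Rodrigues(np.array(f["R"],float))[0],np.array(f["t"],float),K(f),np.array(f["D"],float))[0][:,0]
def save(f,n): cv2.imwrite("pics/"+n,cv2.cvtColor(f["pixels"],cv2.COLOR_RGB2BGR))
E
python3 - <<'E'
from h import *
np.set_printoptions(precision=3,suppress=True)
fs={n:grab_frame(n) for n in("side","top")}
for n,f in fs.items():
    save(f,n+"0.png"); print(n,"cam",ray(f,(256,192))[0])
    for t in "caddy caddy_handle caddy_slot caddy_well tub_center scraper_grip stand bottle jar beaker pen".split():
        print(t,[(np.round(l["xy"],1),round(l["p"],2)) for l in landmark_of(f,t)[:3]])
print(manip.observe())
E
```

```text
side cam [-0.109  0.868  1.063]
caddy [(array([310.3, 175.1]), 0.69), (array([296.9, 177.2]), 0.68), (array([155.9, 288.3]), 0.26)]
caddy_handle [(array([294.4, 150.9]), 0.84)]
caddy_slot [(array([288.7, 154.4]), 0.71)]
caddy_well [(array([305.9, 185.5]), 0.72), (array([199. , 189.5]), 0.36)]
tub_center []
scraper_grip [(array([229.6, 183.5]), 0.88), (array([266.5, 198.9]), 0.73), (array([223.8, 219.6]), 0.66)]
stand [(array([226.6, 242.6]), 0.96)]
bottle [(array([190.4, 317.1]), 0.67)]
jar [(array([311.1, 177.9]), 0.4)]
beaker []
pen [(array([155. , 285.4]), 0.63), (array([311.2, 176.1]), 0.43)]
top cam [ 0.491 -0.025  1.202]
caddy [(array([318.6, 225.1]), 0.97), (array([110.1, 257.6]), 0.32)]
caddy_handle [(array([324.9, 221.3]), 0.77), (array([187.5, 222.7]), 0.75)]
caddy_slot [(array([333.3, 199.4]), 0.72), (array([188.2, 221.7]), 0.26)]
caddy_well [(array([313.3, 246.3]), 0.67)]
tub_center [(array([316.3, 244.4]), 0.95), (array([118.6, 207.4]), 0.62)]
scraper_grip [(array([244.1, 186.4]), 0.83), (array([187.6, 221.3]), 0.78), (array([209.4, 281.3]), 0.72)]
stand [(array([194.7, 225. ]), 0.68), (array([189.5, 222.3]), 0.21), (array([317.3, 243.4]), 0.18)]
bottle [(array([112.1, 259. ]), 0.76)]
jar [(array([238.7, 147.9]), 0.82), (array([315.8, 222. ]), 0.55)]
beaker [(array([418.4, 255.6]), 0.67)]
pen [(array([120.8, 209.4]), 0.59)]
{'clock': 1.2, 'q': array([-1.251,  0.286,  1.577, -0.   ,  1.279, -0.15 ]), 'joint_vel': array([ 0.001, -0.   ,  0.   ,  0.   , -0.   , -0.001]), 'effort': array([ -0.001, -40.597, -29.294,  -0.   ,   0.001,   0.   ]), 'ee_pos': array([ 0.306, -0.602,  0.231]), 'ee_rot': array([-3.055, -0.731,  0.   ]), 'ft_force': array([ 0.611,  0.74 , -0.159]), 'ft_torque': array([ 0.012, -0.044, -0.   ]), 'grasp_force': 0.0, 'gripper_width': 0.997930747983853}
```

```bash
cd pics; python3 -c "
import cv2
for n in('side','top'):
    i=cv2.imread(n+'0.png'); cv2.imwrite(n+'1.png',cv2.resize(i[110:350,90:450],(800,533),interpolation=cv2.INTER_CUBIC))"
```

```text
(no output)
```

View pics/side1.png

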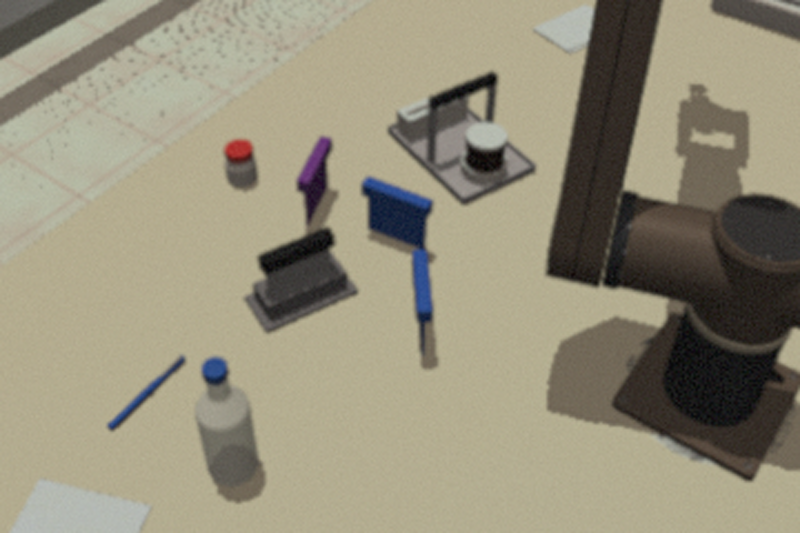

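View pics/top1.png

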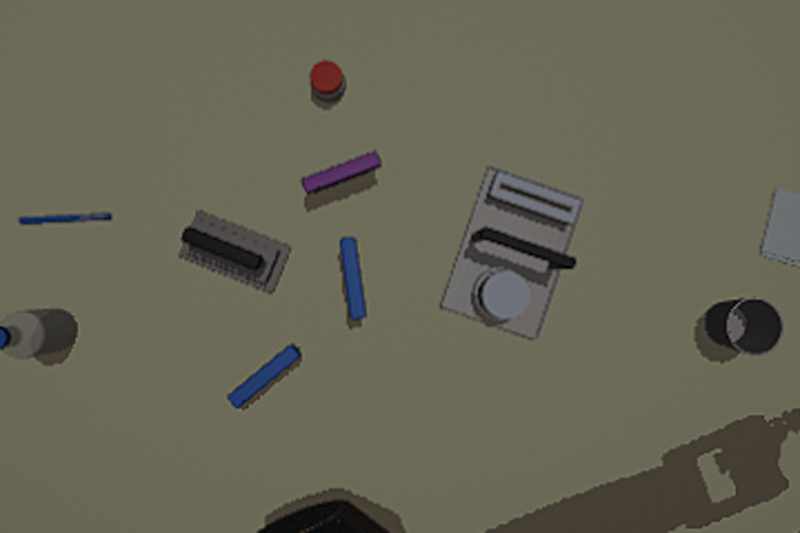

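Side view: the black scraper is in the stand at about (223,222) px, the caddy at about (298,180), and the blue and purple look-alikes stand around them. Top view: black grip at about (190,221), handle at about (326,221), slot at about (331,200). Next I measure the bar ends.

```bash
python3 - <<'E'
from h import *
np.set_printoptions(precision=4,suppress=True)
f=grab_frame("top"); s=grab_frame("side"); g=f["pixels"].max(2).astype(int)
print("f",f["fx"])
def bar(f,box,z,thr,t):
    g=f["pixels"].max(2).astype(int)
    x0,y0,x1,y1=box; m=np.zeros(g.shape,np.uint8); m[y0:y1,x0:x1]=(g[y0:y1,x0:x1]<thr)
    n,l,st,c=cv2.connectedComponentsWithStats(m); k=1+np.argmax(st[1:,4])
    ys,xs=np.nonzero(l==k); r=cv2.minAreaRect(np.stack([xs,ys],1).astype(np.float32))
    P=np.array([atz(f,p,z)[:2] for p in np.stack([xs,ys],1)])
    r2=cv2.minAreaRect((P*1000).astype(np.float32)); e=np.linalg.eigh(np.cov(P.T))[1][:,1]
    print(t,st[k],"px rect",r,"\n  world mean",P.mean(0),"rect mm",r2,"axis",e,np.degrees(np.arctan2(e[1],e[0])))
for thr in(35,45): 
    bar(f,(165,205,215,240),.105,thr,"scr"); bar(f,(295,205,355,238),.138,thr,"handle")
def lm(fr,t,ref): 
    return min((l["xy"] for l in landmark_of(fr,t)),key=lambda p:np.hypot(*(np.array(p)-ref)))
print("slot",atz(f,lm(f,"caddy_slot",(333,199)),.053),"well",atz(f,lm(f,"tub_center",(316,244)),.0455),"handle",atz(f,lm(f,"caddy_handle",(325,221)),.13))
print("scr",tri([(f,lm(f,"scraper_grip",(190,221))),(s,lm(s,"scraper_grip",(223,220)))]), "handle",tri([(f,lm(f,"caddy_handle",(325,221))),(s,lm(s,"caddy_handle",(294,151)))]))
# slot rim: bright block
m=np.zeros(g.shape,np.uint8); b=f["pixels"].min(2); m[180:215,300:360]=(b[180:215,300:360]>120)
ys,xs=np.nonzero(m); print("bright",len(xs)); 
if len(xs):
    P=np.array([atz(f,p,.053)[:2] for p in np.stack([xs,ys],1)]); print(cv2.minAreaRect((P*1000).astype(np.float32)),P.mean(0))
for n,p,z in (("bottle",(112,259),0),("jar",(238,146),.065),("blue1",(248,235),.096),("blue2",(209,279),.096),("purple",(243.5,187),.096),("beaker",(422,256),.1)): print(n,atz(f,p,z))
# colour dump along handle/scraper cross
print(g[205:238:2,180:204:3]); print(b[188:212:2,310:356:4])
E
```

```text
f 366.2358383188237
scr [172 213  37  19 264] px rect ((190.03448486328125, 221.913818359375), (38.624629974365234, 6.870728015899658), 21.801410675048828) 
  world mean [0.5402 0.1849] rect mm ((540.0220336914062, 184.67886352539062), (116.91387176513672, 20.54025650024414), 67.55603790283203) axis [0.3825 0.924 ] 67.51109504045976
handle [302 213  47  18 239] px rect ((325.0043640136719, 221.9872283935547), (47.4054069519043, 7.3783793449401855), 18.924646377563477) 
  world mean [ 0.5333 -0.2182] rect mm ((532.0215454101562, -214.46144104003906), (137.84619140625, 21.575544357299805), 70.0803451538086) axis [0.3404 0.9403] 70.09907067019306
scr [172 212  38  21 319] px rect ((189.42013549804688, 224.09170532226562), (39.153846740722656, 11.846155166625977), 22.61986541748047) 
  world mean [0.5385 0.1858] rect mm ((533.5565185546875, 186.5858154296875), (118.48455047607422, 35.33765411376953), 66.71598052978516) axis [0.3761 0.9266] 67.90966041467405
handle [302 213  47  18 251] px rect ((325.0569763183594, 221.83383178710938), (47.4054069519043, 7.702703475952148), 18.92464637756
[... 1030 characters left out ...]
 80  65  41  46]
 [109 109 108 111 113  78  83  38]
 [108 108 109 109 109 112  90  59]]
[[110 109  86  92  88  89  89  90  89  89  89  89]
 [108 113 110  94  84  94  89  88  89  88  89  88]
 [ 96 107 105 110 112  81  92  89  88  88  89  88]
 [ 29  96  24  94 112 112  84  82  90  90  88  89]
 [ 59 111  99  30  61 112 110 109  87  97  88  89]
 [ 30 107 111 114  71  25  94 111 112  81  82  87]
 [ 54  26  80 113 112  99  28  67 111 111 107  88]
 [ 85  57  44  54 111 111 109  51  44  99  93  88]
 [106  84  53  56  27  94 113 112  88  38  81  89]
 [106 105 112  79  56  37  64 109 111 105  75  90]
 [106 105 107 108  85  56  48  30  99 112  92  88]
 [106 105 105 105 105 102  51  56  35  78  93  88]]
```

```bash
cat > fit.py <<'E'
from h import *
from scipy.optimize import differential_evolution
def rect(cx,cy,z,lx,ly):
    a=np.array([(-1,-1),(1,-1),(1,1),(-1,1),(-1,-1)])*[lx/2,ly/2]
    return np.array([[cx+p[0]+(q[0]-p[0])*t,cy+p[1]+(q[1]-p[1])*t,z] for p,q in zip(a,a[1:]) for t in np.linspace(0,1,40)])
CAD=[rect(0,0,.016,.22,.15),rect(.08,0,.053,.036,.126),rect(.08,0,.053,.0085,.1085),rect(0,0,.140,.016,.13)]
SCR=[rect(0,0,.013,.022,.112)]
def place(P,p,z0=0):
    c,s=np.cos(p[2]),np.sin(p[2]); return np.c_[P[:,0]*c-P[:,1]*s+p[0],P[:,0]*s+P[:,1]*c+p[1],P[:,2]+z0]
def grad(f):
    im=cv2.GaussianBlur(f["pixels"].astype(np.float32),(0,0),1.0)
    return np.minimum(np.hypot(cv2.Sobel(im,5,1,0),cv2.Sobel(im,5,0,1)).max(2),150)
def fit(fs,model,guess,z0=0,rng=(.02,.02,.12)):
    G=[grad(f) for f in fs]
    def cost(p):
        return -sum(np.mean([cv2.remap(g,proj(f,place(m,p,z0)).astype(np.float32)[:,None],None,1).mean() for m in model]) for f,g in zip(fs,G))
    r=differential_evolution(cost,[(a-b,a+b) for a,b in zip(guess,rng)],seed=1,maxiter=60,popsize=12)
    return r.x,r.fun
E
python3 - <<'E'
from fit import *
np.set_printoptions(precision=4,suppress=True)
f=grab_frame("top"); s=grab_frame("side")
g=(.532,-.22,-.349)
for fs in([f],[s],[f,s]): print("caddy",fit(fs,CAD,g))
g2=(.541,.185,np.radians(67.6-90))
for fs in([f],[s],[f,s]): print("scr",fit(fs,SCR,g2,.096))
p=fit([f],CAD,g)[0]; q=fit([f],SCR,g2,.096)[0]
out=[]
for fr,(cx,cy) in ((f,(328,222)),(s,(298,178))):
    k=8; x0,y0=cx-32,cy-34
    im=cv2.resize(cv2.cvtColor(fr["pixels"],4)[y0:y0+68,x0:x0+50*1+14],None,fx=6,fy=6,interpolation=cv2.INTER_CUBIC)
    for m in CAD:
        cv2.polylines(im,[np.round((proj(fr,place(m,p))-[x0,y0]+.5)*6).astype(int)],False,(0,255,0),1)
    out.append(im)
cv2.imwrite("pics/ov.png",np.hstack(out))
E
```

```text
caddy (array([ 0.534 , -0.2214, -0.3664]), np.float64(-107.01046752929688))
caddy (array([ 0.5295, -0.2056, -0.3882]), np.float64(-124.18543243408203))
caddy (array([ 0.5347, -0.2209, -0.3688]), np.float64(-214.62950134277344))
scr (array([ 0.5404,  0.1839, -0.3869]), np.float64(-115.85185241699219))
scr (array([ 0.5424,  0.191 , -0.4028]), np.float64(-125.10932922363281))
scr (array([ 0.5428,  0.1888, -0.3955]), np.float64(-219.76109313964844))
```

View pics/ov.png

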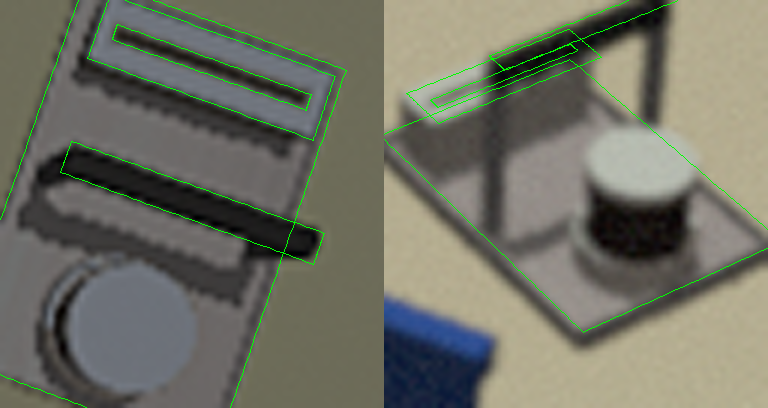

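The overlay fits the caddy well in the top view: slot at about (331,199) px. Now the approach to the scraper.

Request:
carry_out(
  motion=[
    [[0.29,1,0,0,0,0.12],[0.29,1,0,0,0,0.12],[0.29,1,0,0,0,0.12],[0.29,1,0,0,0,0.12],[0.29,1,0,0,0,0.12]],
  ],
  gripper=1,
)

```text
clock: 2.25
ee_pos: [0.3348, -0.501, 0.2314]
ee_rot: [3.019, 0.869, 0.0]
ft_force: [-0.2, -0.4, -0.3]
gripper_width: 1.003
grasp_force: 0.0
```

Request:
carry_out(
  motion=[
    [[0.29,1,0,0,0,0.12],[0.29,1,0,0,0,0.12],[0.29,1,0,0,0,0.12],[0.29,1,0,0,0,0.12],[0.29,1,0,0,0,0.12]],
  ],
)

```text
clock: 2.75
ee_pos: [0.3639, -0.4005, 0.2314]
ee_rot: [2.977, 1.004, 0.0]
ft_force: [0.1, 0.3, 0.2]
gripper_width: 1.001
grasp_force: 0.0
```

Request:
carry_out(
  motion=[
    [[0.29,1,0,0,0,0.12],[0.29,1,0,0,0,0.12],[0.29,1,0,0,0,0.12],[0.29,1,0,0,0,0.12],[0.29,1,0,0,0,0.12]],
  ],
)

```text
clock: 3.25
ee_pos: [0.3929, -0.3002, 0.2314]
ee_rot: [2.928, 1.138, 0.0]
ft_force: [0.1, -0.8, -0.6]
gripper_width: 1.0
grasp_force: 0.0
```

Request:
carry_out(
  motion=[
    [[0.29,1,0,0,0,0.12],[0.29,1,0,0,0,0.12],[0.29,1,0,0,0,0.12],[0.29,1,0,0,0,0.12],[0.29,1,0,0,0,0.12]],
  ],
)

```text
clock: 3.75
ee_pos: [0.4217, -0.2002, 0.2314]
ee_rot: [2.874, 1.268, 0.0]
ft_force: [0.2, -0.6, 0.1]
gripper_width: 0.995
grasp_force: 0.0
```

Request:
carry_out(
  motion=[
    [[0.29,1,0,0,0,0.12],[0.29,1,0,0,0,0.12],[0.29,1,0,0,0,0.12],[0.29,1,0,0,0,0.12],[0.29,1,0,0,0,0.12]],
  ],
)

```text
clock: 4.25
ee_pos: [0.4506, -0.1002, 0.2314]
ee_rot: [2.814, 1.397, 0.0]
ft_force: [-0.2, -0.3, -0.4]
gripper_width: 1.001
grasp_force: 0.0
```

Request:
carry_out(
  motion=[
    [[0.29,1,0,0,0,0.12],[0.29,1,0,0,0,0.12],[0.29,1,0,0,0,0.12],[0.29,1,0,0,0,0.12],[0.29,1,0,0,0,0.12]],
  ],
)

```text
clock: 4.75
ee_pos: [0.4794, -0.0002, 0.2314]
ee_rot: [2.748, 1.522, 0.0]
ft_force: [0.8, -0.3, -0.4]
gripper_width: 1.002
grasp_force: 0.0
```

Request:
carry_out(
  motion=[
    [[0.29,1,0,0,0,0.12],[0.29,1,0,0,0,0.12],[0.29,1,0,0,0,0.12],[0.29,1,0,0,0,0.12],[0.29,1,0,0,0,0.12]],
  ],
)

```text
clock: 5.25
ee_pos: [0.5082, 0.0997, 0.2314]
ee_rot: [2.677, 1.644, 0.0]
ft_force: [0.3, -0.4, -0.7]
gripper_width: 1.001
grasp_force: 0.0
```

Request:
carry_out(
  motion=[
    [[0.333,0.863,-0.8,0,0,0.105],[0.333,0.863,-0.8,0,0,0.105],[0.333,0.863,-0.8,0,0,0.105],[0.333,0.863,-0.8,0,0,0.105],[0.333,0.863,-0.8,0,0,0.105]],
  ],
)

```text
clock: 5.75
ee_pos: [0.5415, 0.1859, 0.1508]
ee_rot: [2.61, 1.748, 0.0]
ft_force: [-0.9, 0.6, 0.7]
gripper_width: 1.0
grasp_force: 0.0
```

```bash
python3 - <<'E'
from h import *
f=grab_frame("top"); s=grab_frame("side"); o=manip.observe(); print(o["ee_pos"],o["ee_rot"])
out=[]
for fr,(cx,cy) in ((f,(190,220)),(s,(228,210))):
    x0,y0=cx-32,cy-36
    im=cv2.resize(cv2.cvtColor(fr["pixels"],4)[y0:y0+72,x0:x0+64],None,fx=6,fy=6,interpolation=cv2.INTER_CUBIC)
    a=2*np.arctan2(o["ee_rot"][1],o["ee_rot"][0])-np.pi/2; d=np.array([np.cos(a),np.sin(a),0])
    e=np.array([-d[1],d[0],0]); c=np.array([*o["ee_pos"][:2],.109])
    for u,w in((d,.0425),(e,.056)):
        P=proj(fr,[c-w*u,c+w*u]); q=np.round((P-[x0,y0]+.5)*6).astype(int); cv2.line(im,tuple(map(int,q[0])),tuple(map(int,q[1])),(0,255,0),1)
    out.append(im)
cv2.imwrite("pics/gr.png",np.hstack(out))
E
```

```text
[0.53999864 0.18626681 0.14862885] [-2.60721288 -1.74847338  0.00671216]
```

View pics/gr.png

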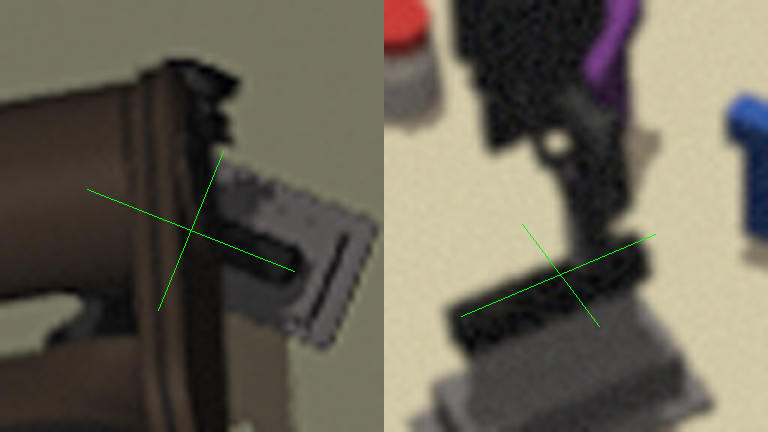

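Top: the grip axis lies under the green cross at about (190,222) px. Side: the cross lies centred on the black bar, so the gripper is aligned. I descend and grip.

Request:
carry_out(
  motion=[
    [[0,0,-0.9,0,0,0],[0,0,-0.9,0,0,0],[0,0,-0.9,0,0,0],[0,0,-0.9,0,0,0],[0,0,0,0,0,0]],
  ],
)

```text
clock: 6.35
ee_pos: [0.5397, 0.184, 0.0774]
ee_rot: [-2.61, -1.745, 0.007]
ft_force: [0.2, 1.2, 0.1]
gripper_width: 0.999
grasp_force: 0.0
```

Request:
carry_out(
  motion=[
    [[0,0,0,0,0,0],[0,0,0,0,0,0],[0,0,0,0,0,0],[0,0,0,0,0,0],[0,0,0,0,0,0]],
  ],
  gripper=0,
  squeeze=50,
)

```text
clock: 6.85
ee_pos: [0.5423, 0.1846, 0.0804]
ee_rot: [2.612, 1.746, 0.002]
ft_force: [-0.6, 0.9, 2.9]
gripper_width: 0.245
grasp_force: 49.7
```

Request:
carry_out(
  motion=[
    [[0,0,0,0,0,0],[0,0,0,0,0,0],[0,0,0,0,0,0],[0,0,0,0,0,0],[0,0,0,0,0,0]],
  ],
)

```text
clock: 7.35
ee_pos: [0.5424, 0.1846, 0.0804]
ee_rot: [2.612, 1.746, 0.001]
ft_force: [-1.4, 0.0, 5.9]
gripper_width: 0.249
grasp_force: 50.1
```

Request:
carry_out(
  motion=[
    [[0,0,0.5,0,0,0],[0,0,1,0,0,0],[0,0,1,0,0,0],[0,0,1,0,0,0],[0,0,1,0,0,0]],
  ],
)

```text
clock: 7.85
ee_pos: [0.5414, 0.1843, 0.1696]
ee_rot: [-2.611, -1.746, 0.002]
ft_force: [-0.6, -0.3, -1.8]
gripper_width: 0.252
grasp_force: 49.1
```

Request:
carry_out(
  motion=[
    [[0,0,1,0,0,0],[0,0,1,0,0,0],[0,0,1,0,0,0],[0,0,0.5,0,0,0],[0,0,0,0,0,0]],
  ],
)

```text
clock: 8.35
ee_pos: [0.5426, 0.1845, 0.2409]
ee_rot: [2.61, 1.745, 0.004]
ft_force: [0.3, -0.2, -1.7]
gripper_width: 0.251
grasp_force: 49.2
```

```bash
python3 - <<'E'
from h import *
s=grab_frame("side"); o=manip.observe(); print(o["ee_pos"],o["ee_rot"],o["ft_force"],o["grasp_force"])
a=2*np.arctan2(o["ee_rot"][1],o["ee_rot"][0])-np.pi/2;print("yaw",a)
p=proj(s,o["ee_pos"])[0].astype(int); x0,y0=p[0]-45,p[1]-40
im=cv2.resize(cv2.cvtColor(s["pixels"],4)[y0:y0+80,x0:x0+90],None,fx=6,fy=6,interpolation=cv2.INTER_CUBIC)
cv2.imwrite("pics/lift.png",im); print(x0,y0)
E
```

```text
[0.54193393 0.18441209 0.23936846] [2.61142250e+00 1.74578966e+00 7.20812796e-04] [-0.69145781 -0.42701961 -2.21247137] 49.15899395942688
yaw -0.39222637245160397
176 146
```

View pics/lift.png

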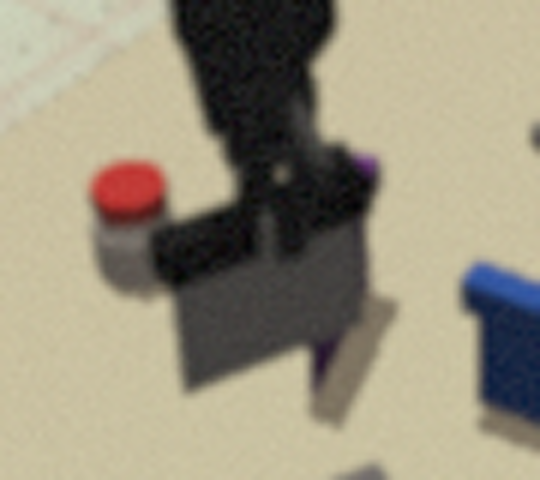

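Side view: the black scraper hangs upright in the hand, with its blade corners at about (207,211) and (237,198) px. I check its offset along the grip and work out the goal.

```bash
python3 - <<'E'
from fit import *
np.set_printoptions(precision=4,suppress=True)
s=grab_frame("side"); o=manip.observe(); e=o["ee_pos"]; a=2*np.arctan2(o["ee_rot"][1],o["ee_rot"][0])-np.pi/2
zg=e[2]+.0156
d=np.array([-np.sin(a),np.cos(a),0])
c=np.array([e[0],e[1],zg])
for t in(-.006,0,.006): print(t,proj(s,[c+d*(t+y)+[0,0,z] for y,z in((.05,-.088),(-.05,-.088),(.056,-.013),(-.056,-.013))]).round(1).tolist())
# fit offsets (t, dz) with blade outline (visible left/bottom edges) + bar ends
G=grad(s)
def L(y0,z0,y1,z1,t,dz): 
    return [c+d*(t+y)+[0,0,z+dz] for y,z in zip(np.linspace(y0,y1,40),np.linspace(z0,z1,40))]
def cost(p):
    P=[L(.05,-.088,.05,-.02,*p),L(.05,-.088,-.05,-.088,*p),L(-.05,-.088,-.05,-.02,*p),L(.056,-.013,.056,.013,*p)]
    return -sum(cv2.remap(G,proj(s,q).astype(np.float32)[:,None],None,1).mean() for q in P)
r=differential_evolution(cost,[(-.012,.012),(-.01,.01)],seed=1);print(r.x,r.fun)
E
```

```text
-0.006 [[210.5, 210.6], [240.1, 198.7], [206.4, 192.5], [241.0, 179.1]]
0 [[208.6, 211.4], [238.4, 199.4], [204.5, 193.2], [239.2, 179.8]]
0.006 [[206.8, 212.1], [236.7, 200.1], [202.5, 193.9], [237.4, 180.5]]
[ 0.0071 -0.0003] -568.6419677734375
```

Request:
carry_out(
  motion=[
    [[0.15,-0.5,0,0,0,0.01],[0.15,-0.95,0,0,0,0.01],[0.15,-0.95,0,0,0,0.01],[0.15,-0.95,0,0,0,0.01],[0.15,-0.95,0,0,0,0.01]],
  ],
)

```text
clock: 8.95
ee_pos: [0.5564, 0.097, 0.2377]
ee_rot: [-2.604, -1.755, 0.004]
ft_force: [0.7, 0.8, -1.7]
gripper_width: 0.248
grasp_force: 49.2
```

Request:
carry_out(
  motion=[
    [[0.15,-0.95,0,0,0,0.01],[0.15,-0.95,0,0,0,0.01],[0.15,-0.95,0,0,0,0.01],[0.15,-0.95,0,0,0,0.01],[0.15,-0.95,0,0,0,0.01]],
  ],
)

```text
clock: 9.45
ee_pos: [0.5713, 0.002, 0.2377]
ee_rot: [-2.598, -1.764, 0.003]
ft_force: [0.4, -0.6, -1.7]
gripper_width: 0.255
grasp_force: 49.2
```

Request:
carry_out(
  motion=[
    [[0.15,-0.95,0,0,0,0.01],[0.15,-0.95,0,0,0,0.01],[0.15,-0.95,0,0,0,0.01],[0.15,-0.95,0,0,0,0.01],[0.15,-0.95,0,0,0,0.01]],
  ],
)

```text
clock: 9.95
ee_pos: [0.5863, -0.093, 0.2377]
ee_rot: [-2.591, -1.774, 0.003]
ft_force: [0.6, 1.0, -2.3]
gripper_width: 0.247
grasp_force: 49.2
```

Request:
carry_out(
  motion=[
    [[0.13,-0.95,0,0,0,0],[0.13,-0.95,0,0,0,0],[0.13,-0.95,0,0,0,0],[0.13,-0.95,0,0,0,0],[0.13,-0.95,0,0,0,0]],
  ],
)

```text
clock: 10.45
ee_pos: [0.6001, -0.1881, 0.2392]
ee_rot: [-2.592, -1.775, 0.0]
ft_force: [0.8, 0.4, -1.5]
gripper_width: 0.249
grasp_force: 49.2
```

Request:
carry_out(
  motion=[
    [[0.1,-0.95,0,0,0,0],[0.1,-0.95,0,0,0,0],[0.1,-0.95,0,0,0,0],[0.1,-0.45,0,0,0,0],[0,0,0,0,0,0]],
  ],
)

```text
clock: 10.95
ee_pos: [0.608, -0.254, 0.2391]
ee_rot: [-2.593, -1.773, 0.0]
ft_force: [-0.1, -0.2, -1.5]
gripper_width: 0.246
grasp_force: 49.2
```

```bash
python3 - <<'E'
from h import *
o=manip.observe(); print(o["clock"],o["ee_pos"],o["ee_rot"],2*np.arctan2(o["ee_rot"][1],o["ee_rot"][0])-np.pi/2)
E
```

```text
10.95 [ 0.60795445 -0.25401979  0.23911937] [-2.59321473e+00 -1.77306212e+00  5.73901937e-05] -6.654534165261273
```

Request:
carry_out(
  motion=[
    [[0,0,-1,0,0,0],[0,0,-1,0,0,0],[0,0,-1,0,0,0],[0,0,-1,0,0,0],[0,0,-0.7,0,0,0]],
  ],
)

```text
clock: 11.45
ee_pos: [0.6074, -0.2513, 0.1436]
ee_rot: [-2.589, -1.775, 0.001]
ft_force: [-0.1, -0.1, -1.9]
gripper_width: 0.253
grasp_force: 49.2
```

Request:
carry_out(
  motion=[
    [[0,0,0,0,0,0]],
  ],
)

```text
clock: 11.55
ee_pos: [0.6065, -0.251, 0.1424]
ee_rot: [-2.587, -1.773, 0.003]
ft_force: [0.0, 0.0, -1.3]
gripper_width: 0.251
grasp_force: 49.1
```

```bash
python3 - <<'E'
from fit import *
np.set_printoptions(precision=4,suppress=True)
f=grab_frame("top"); s=grab_frame("side"); o=manip.observe(); e=o["ee_pos"]; print(e,o["ee_rot"])
a=2*np.arctan2(o["ee_rot"][1],o["ee_rot"][0])-np.pi/2; p=(.534,-.2214,-.3664)
d=np.array([-np.sin(a),np.cos(a),0]); n=np.array([np.cos(a),np.sin(a),0]); c=np.array([*e[:2],e[2]+.0156])
out=[]
for fr,t in ((f,0),(s,0)):
    cx,cy=proj(fr,[.61,-.25,.09])[0].astype(int); x0,y0=cx-32,cy-36
    im=cv2.resize(cv2.cvtColor(fr["pixels"],4)[y0:y0+72,x0:x0+64],None,fx=6,fy=6,interpolation=cv2.INTER_CUBIC)
    def dr(P,col): cv2.polylines(im,[np.round((proj(fr,P)-[x0,y0]+.5)*6).astype(int)],False,col,1)
    for m in CAD[1:3]: dr(place(m,p),(0,255,0))
    dr([c+d*y+[0,0,z] for y,z in((.05,-.013),(.05,-.088),(-.05,-.088),(-.05,-.013))],(0,0,255))
    dr([c+d*y+n*x+[0,0,.013] for x,y in((-.011,-.056),(.011,-.056),(.011,.056),(-.011,.056),(-.011,-.056))],(255,255,0))
    out.append(im)
cv2.imwrite("pics/ins.png",np.hstack(out))
cv2.imwrite("pics/ins_raw.png",cv2.cvtColor(s["pixels"],4))
E
```

```text
[ 0.6082 -0.2523  0.1457] [2.5915 1.7757 0.0003]
```

View pics/ins.png

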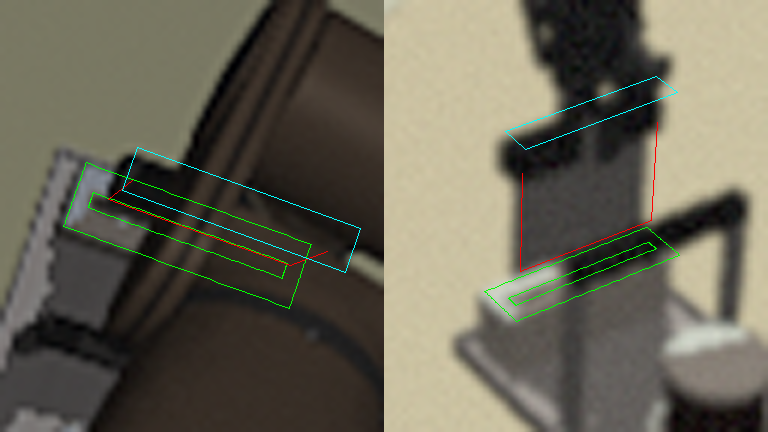

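Top: the bar's left end sits about 3 px left of the cyan model, so the scraper is off toward +y in the hand. Side: the blade shows at columns 519–640 of the crop against the model's 521–655, which agrees. I refine this numerically.

```bash
python3 - <<'E'
from fit import *
np.set_printoptions(precision=4,suppress=True)
E=[];A=[];S=[];T=[]
for i in range(6):
    (S if i%2 else T).append(grab_frame("side" if i%2 else "top")); o=manip.observe(); E.append(o["ee_pos"]); A.append((2*np.arctan2(o["ee_rot"][1],o["ee_rot"][0]))%(2*np.pi)-np.pi/2)
e=np.mean(E,0); print(e,np.std(E,0),np.mean(A))
s=dict(S[0]);s["pixels"]=np.mean([x["pixels"] for x in S],0); t_=dict(T[0]);t_["pixels"]=np.mean([x["pixels"] for x in T],0)
a=np.mean(A); d=np.array([-np.sin(a),np.cos(a),0]); n=np.array([np.cos(a),np.sin(a),0]); c=np.array([*e[:2],e[2]+.0156])
def seg(p,q): return np.linspace(0,1,40)[:,None]*(np.array(q)-p)+p
# segments in (x=n,y=d,z)
bl=[seg((0,.05,-.085),(0,.05,-.018)),seg((0,-.05,-.07),(0,-.05,-.018)),seg((0,.05,-.088),(0,-.05,-.088)),seg((-.011,.056,-.013),(-.011,.056,.013))]
G=grad(s)
def cost(p):
    v=0
    for q in bl:
        P=c+(q[:,:1])*n+(q[:,1:2]+p[0])*d+np.c_[0*q[:,:2],q[:,2]+p[1]]
        v-=cv2.remap(G,proj(s,P).astype(np.float32)[:,None],None,1).mean()
    return v
for lo in (-.012,-.0): pass
ts=np.arange(-.012,.0125,.002); print("t scan",[(round(t,3),round(min(cost((t,z)) for z in np.arange(-.008,.0081,.002)))) for t in ts])
r=differential_evolution(cost,[(-.012,.015),(-.008,.008)],seed=1);print("side t,dz",r.x,r.fun)
# top: left end of bar
Gt=grad(t_); q=seg((-.009,.056,.013),(.009,.056,.013)); q2=seg((.011,.05,.013),(.011,.056,.013)); q3=seg((-.011,.045,.013),(-.011,.056,.013))
def ct(p):
    return -sum(cv2.remap(Gt,proj(t_,c+(k[:,:1]+p[1])*n+(k[:,1:2]+p[0])*d+np.c_[0*k[:,:2],k[:,2]]).astype(np.float32)[:,None],None,1).mean() for k in(q,q2,q3))
r=differential_evolution(ct,[(-.015,.015),(-.008,.008)],seed=1);print("top t,n",r.x,r.fun)
# caddy block in side
print("block side",fit([s],[CAD[1][0:0] if 0 else CAD[0]],(.534,-.2214,-.3664),rng=(.012,.012,.02)))
x0,y0=proj(t_,[.61,-.25,.09])[0].astype(int)-[32,36]
cv2.imwrite("pics/top_ins.png",np.hstack([cv2.resize(cv2.cvtColor(np.uint8(fr["pixels"]),4)[v:v+50,u:u+50],None,fx=8,fy=8,interpolation=cv2.INTER_CUBIC) for fr,u,v in((t_,x0-8,y0),(s,*(proj(s,[.61,-.25,.09])[0].astype(int)-[22,30])))]))
E
```

```text
[ 0.6087 -0.2529  0.1469] [0.0001 0.0001 0.0002] -0.3696004400031492
t scan [(np.float64(-0.012), -266), (np.float64(-0.01), -280), (np.float64(-0.008), -298), (np.float64(-0.006), -339), (np.float64(-0.004), -395), (np.float64(-0.002), -457), (np.float64(0.0), -505), (np.float64(0.002), -546), (np.float64(0.004), -565), (np.float64(0.006), -569), (np.float64(0.008), -573), (np.float64(0.01), -571), (np.float64(0.012), -558)]
side t,dz [ 0.0082 -0.0059] -573.0972290039062
top t,n [ 0.0074 -0.0045] -413.3841857910156
block side (array([ 0.5282, -0.2094, -0.3509]), np.float64(-114.9139404296875))
```

View pics/top_ins.png

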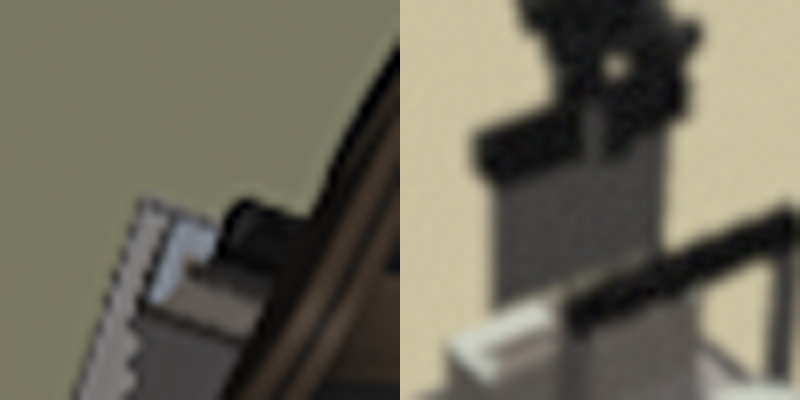

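Side crop: blade corner at about (491,315) and slot end at about (495,351). The blade has to go about 4 mm toward −y along the slot; across the slot it is nearly right. I shift it and lower it gently, watching the force.

Request:
carry_out(
  motion=[
    [[-0.03,-0.2,0,0,0,0.02],[0,0,-0.3,0,0,0],[0,0,-0.3,0,0,0],[0,0,-0.2,0,0,0],[0,0,0,0,0,0]],
  ],
)

```text
clock: 12.45
ee_pos: [0.6065, -0.2561, 0.1277]
ee_rot: [-2.587, -1.778, 0.002]
ft_force: [-0.1, 0.1, -1.8]
gripper_width: 0.253
grasp_force: 49.1
```

Request:
carry_out(
  motion=[
    [[0,0,-0.15,0,0,0],[0,0,-0.15,0,0,0],[0,0,0,0,0,0]],
  ],
)

```text
clock: 12.75
ee_pos: [0.6073, -0.2562, 0.1229]
ee_rot: [-2.589, -1.779, -0.0]
ft_force: [0.5, 0.4, -2.2]
gripper_width: 0.249
grasp_force: 49.2
```

Request:
carry_out(
  motion=[
    [[0,0,-0.1,0,0,0],[0,0,-0.1,0,0,0],[0,0,0,0,0,0]],
  ],
)

```text
clock: 13.05
ee_pos: [0.6073, -0.2563, 0.119]
ee_rot: [-2.589, -1.779, -0.0]
ft_force: [2.0, 0.4, -1.9]
gripper_width: 0.249
grasp_force: 49.1
```

Request:
carry_out(
  motion=[
    [[0,0,-0.15,0,0,0],[0,0,-0.15,0,0,0],[0,0,0,0,0,0]],
  ],
)

```text
clock: 13.35
ee_pos: [0.6071, -0.2563, 0.1126]
ee_rot: [-2.589, -1.779, 0.0]
ft_force: [0.0, 1.1, -2.0]
gripper_width: 0.25
grasp_force: 49.1
```

Request:
carry_out(
  motion=[
    [[0,0,-0.15,0,0,0],[0,0,-0.15,0,0,0],[0,0,0,0,0,0]],
  ],
)

```text
clock: 13.65
ee_pos: [0.6072, -0.2564, 0.1067]
ee_rot: [-2.589, -1.779, 0.0]
ft_force: [0.4, 0.7, -1.3]
gripper_width: 0.251
grasp_force: 49.0
```

Request:
carry_out(
  motion=[
    [[0,0,-0.25,0,0,0],[0,0,-0.25,0,0,0],[0,0,-0.25,0,0,0],[0,0,-0.2,0,0,0],[0,0,0,0,0,0]],
  ],
)

```text
clock: 14.15
ee_pos: [0.6067, -0.2564, 0.087]
ee_rot: [-2.588, -1.779, 0.002]
ft_force: [-0.4, 1.6, -1.3]
gripper_width: 0.248
grasp_force: 49.0
```

Request:
carry_out(
  motion=[
    [[0,0,-0.15,0,0,0],[0,0,-0.1,0,0,0],[0,0,0,0,0,0]],
  ],
)

```text
clock: 14.45
ee_pos: [0.6072, -0.2566, 0.0829]
ee_rot: [-2.589, -1.779, 0.001]
ft_force: [0.5, 1.3, -2.6]
gripper_width: 0.252
grasp_force: 49.1
```

Request:
carry_out(
  motion=[
    [[0,0,-0.1,0,0,0],[0,0,0,0,0,0]],
  ],
)

```text
clock: 14.65
ee_pos: [0.6073, -0.2567, 0.0812]
ee_rot: [2.589, 1.779, -0.0]
ft_force: [1.4, 1.7, -1.4]
gripper_width: 0.251
grasp_force: 49.2
```

Request:
carry_out(
  motion=[
    [[0,0,-0.05,0,0,0],[0,0,0,0,0,0]],
  ],
)

```text
clock: 14.85
ee_pos: [0.6074, -0.2567, 0.0805]
ee_rot: [2.589, 1.779, 0.0]
ft_force: [0.3, 1.1, -0.9]
gripper_width: 0.251
grasp_force: 49.2
```

Request:
carry_out(
  motion=[
    [[0,0,-0.05,0,0,0],[0,0,0,0,0,0]],
  ],
)

```text
clock: 15.05
ee_pos: [0.6075, -0.2567, 0.0804]
ee_rot: [2.589, 1.779, -0.0]
ft_force: [-0.6, 2.6, 4.1]
gripper_width: 0.252
grasp_force: 50.0
```

Request:
carry_out(
  motion=[
    [[0,0,0,0,0,0],[0,0,0,0,0,0],[0,0,0,0,0,0],[0,0,0,0,0,0],[0,0,0,0,0,0]],
  ],
  gripper=0.65,
)

```text
clock: 15.55
ee_pos: [0.6072, -0.2566, 0.0791]
ee_rot: [-2.589, -1.779, 0.0]
ft_force: [0.4, 1.0, -0.4]
gripper_width: 0.654
grasp_force: 0.0
```

Request:
carry_out(
  motion=[
    [[0,0,0.2,0,0,0],[0,0,0.5,0,0,0],[0,0,1,0,0,0],[0,0,1,0,0,0],[0,0,1,0,0,0]],
  ],
)

```text
clock: 16.05
ee_pos: [0.6075, -0.2567, 0.1551]
ee_rot: [2.588, 1.779, 0.001]
ft_force: [-0.2, 0.0, -0.6]
gripper_width: 0.652
grasp_force: 0.0
```

Request:
carry_out(
  motion=[
    [[0,0,1,0,0,0],[0,0,1,0,0,0],[0,0,0,0,0,0]],
  ],
)

```text
clock: 16.35
ee_pos: [0.6093, -0.2577, 0.1986]
ee_rot: [2.583, 1.775, 0.005]
ft_force: [-0.1, -0.3, 0.3]
gripper_width: 0.649
grasp_force: 0.0
```

```bash
python3 - <<'E'
from fit import *
np.set_printoptions(precision=4,suppress=True)
s=grab_frame("side"); o=manip.observe(); print(o["ee_pos"],o["clock"])
p=(.534,-.2214,-.3664)
cx,cy=proj(s,[.56,-.23,.09])[0].astype(int); x0,y0=cx-40,cy-40
im=cv2.resize(cv2.cvtColor(s["pixels"],4)[y0:y0+85,x0:x0+90],None,fx=7,fy=7,interpolation=cv2.INTER_CUBIC)
for m in (CAD[1],CAD[3],rect(.08,0,.109,.022,.112)): cv2.polylines(im,[np.round((proj(s,place(m,p))-[x0,y0]+.5)*7).astype(int)],False,(0,255,0),1)
cv2.imwrite("pics/rel.png",im)
E
```

```text
[ 0.6084 -0.2572  0.1962] 16.4
```

View pics/rel.png

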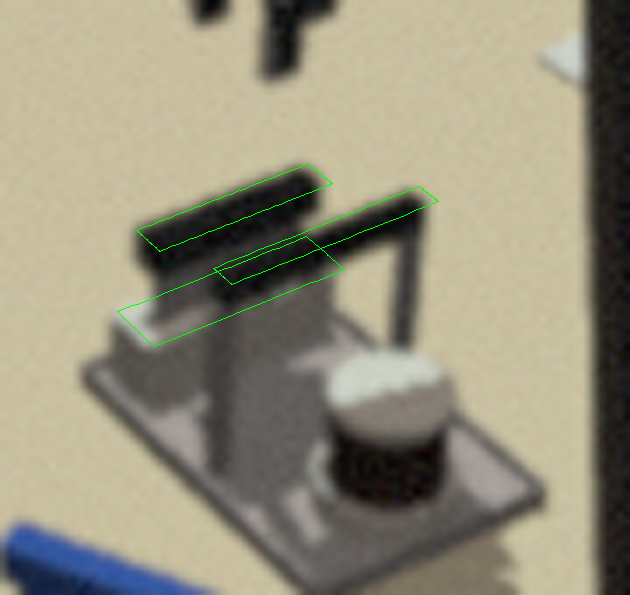

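The scraper sits fully down, with its grip along the block at crop (140–320, 165–260), and the tub is in its well. Now the handle.

Request:
carry_out(
  motion=[
    [[-0.725,0.347,0,0,0,0],[-0.725,0.347,0,0,0,0],[-0.725,0.347,0,0,0,0],[-0.725,0.347,0,0,0,0],[-0.725,0.347,0,0,0,0]],
  ],
)

```text
clock: 16.9
ee_pos: [0.5335, -0.2211, 0.1916]
ee_rot: [-2.587, -1.778, 0.002]
ft_force: [0.1, -0.7, -0.3]
gripper_width: 0.653
grasp_force: 0.0
```

Request:
carry_out(
  motion=[
    [[0,0,0,0,0,0],[0,0,-0.8,0,0,0],[0,0,-0.5,0,0,0],[0,0,-0.5,0,0,0],[0,0,0,0,0,0]],
  ],
)

```text
clock: 17.4
ee_pos: [0.5337, -0.2212, 0.1541]
ee_rot: [-2.585, -1.776, 0.003]
ft_force: [0.4, 0.6, 0.6]
gripper_width: 0.648
grasp_force: 0.0
```

Request:
carry_out(
  motion=[
    [[0,0,-0.6,0,0,0],[0,0,-0.6,0,0,0],[0,0,-0.6,0,0,0],[0,0,-0.6,0,0,0],[0,0,0,0,0,0]],
  ],
)

```text
clock: 17.9
ee_pos: [0.5333, -0.2209, 0.1065]
ee_rot: [-2.586, -1.777, 0.003]
ft_force: [-0.5, 0.9, 0.8]
gripper_width: 0.652
grasp_force: 0.0
```

Request:
carry_out(
  motion=[
    [[0,0,0,0,0,0],[0,0,0,0,0,0],[0,0,0,0,0,0],[0,0,0,0,0,0],[0,0,0,0,0,0]],
  ],
  gripper=0,
  squeeze=110,
)

```text
clock: 18.4
ee_pos: [0.535, -0.222, 0.1104]
ee_rot: [2.588, 1.779, 0.0]
ft_force: [-2.6, 1.3, 6.0]
gripper_width: 0.17
grasp_force: 108.0
```

Request:
carry_out(
  motion=[
    [[0,0,0.1,0,0,0],[0,0,0.1,0,0,0],[0,0,0.1,0,0,0],[0,0,0.1,0,0,0],[0,0,0.1,0,0,0]],
  ],
)

```text
clock: 18.9
ee_pos: [0.5343, -0.2215, 0.1186]
ee_rot: [-2.588, -1.778, 0.001]
ft_force: [0.1, -0.4, -7.0]
gripper_width: 0.164
grasp_force: 107.3
```

Request:
carry_out(
  motion=[
    [[0,0,0.2,0,0,0],[0,0,0.3,0,0,0],[0,0,0.3,0,0,0],[0,0,0.3,0,0,0],[0,0,0.3,0,0,0]],
  ],
)

```text
clock: 19.4
ee_pos: [0.535, -0.2219, 0.1482]
ee_rot: [2.589, 1.779, 0.0]
ft_force: [-0.7, -0.4, -6.9]
gripper_width: 0.166
grasp_force: 107.4
```

Request:
carry_out(
  motion=[
    [[0,0,0.3,0,0,0],[0,0,0.3,0,0,0],[0,0,0.3,0,0,0],[0,0,0.3,0,0,0],[0,0,0.3,0,0,0]],
  ],
)

```text
clock: 19.9
ee_pos: [0.5347, -0.2218, 0.1778]
ee_rot: [-2.589, -1.779, 0.0]
ft_force: [-0.8, 1.3, -7.6]
gripper_width: 0.169
grasp_force: 107.4
```

Request:
carry_out(
  motion=[
    [[0,0,0.3,0,0,0],[0,0,0.3,0,0,0],[0,0,0.3,0,0,0],[0,0,0.3,0,0,0],[0,0,0.3,0,0,0]],
  ],
)

```text
clock: 20.4
ee_pos: [0.5348, -0.2218, 0.2078]
ee_rot: [-2.589, -1.779, 0.0]
ft_force: [-0.2, 0.5, -7.8]
gripper_width: 0.17
grasp_force: 107.4
```

Request:
carry_out(
  motion=[
    [[0,0,0.2,0,0,0],[0,0,0.1,0,0,0],[0,0,0,0,0,0],[0,0,0,0,0,0],[0,0,0,0,0,0]],
  ],
)

```text
clock: 20.9
ee_pos: [0.5346, -0.2217, 0.2128]
ee_rot: [-2.589, -1.779, 0.001]
ft_force: [-0.3, -0.6, -7.9]
gripper_width: 0.168
grasp_force: 107.3
```

```bash
python3 - <<'E'
from fit import *
np.set_printoptions(precision=4,suppress=True)
s=grab_frame("side"); o=manip.observe(); print({k:o[k] for k in("clock","ee_pos","ee_rot","ft_force","ft_torque","grasp_force","gripper_width")})
x0,y0=proj(s,[.54,-.22,.18])[0].astype(int)-[45,42]
im=cv2.resize(cv2.cvtColor(s["pixels"],4)[y0:y0+85,x0:x0+90],None,fx=7,fy=7,interpolation=cv2.INTER_CUBIC)
for m in (CAD[0],CAD[1],CAD[3],rect(.08,0,.109,.022,.112)): cv2.polylines(im,[np.round((proj(s,place(m,(.5345,-.2215,-.3664),o["ee_pos"][2]-.1104))-[x0,y0]+.5)*7).astype(int)],False,(0,255,0),1)
cv2.imwrite("pics/fin.png",im)
E
```

```text
{'clock': 20.95, 'ee_pos': array([ 0.5346, -0.2217,  0.2128]), 'ee_rot': array([-2.5886, -1.7786,  0.0006]), 'ft_force': array([-0.0739, -0.2274, -6.9398]), 'ft_torque': array([0.0396, 0.0143, 0.0267]), 'grasp_force': 107.37404465675354, 'gripper_width': 0.1680140899355574}
```

View pics/fin.png

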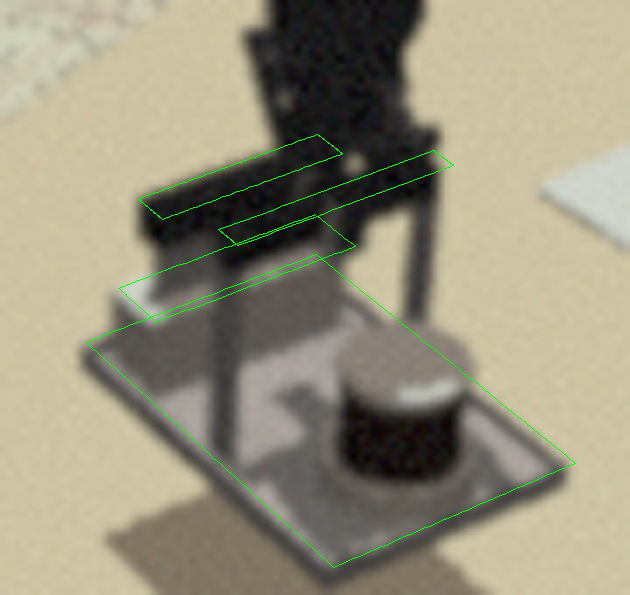

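The caddy hangs level about 10 cm up and matches the level model outline. The scraper is in its slot and the tub in its well. I hand in.

```bash
python3 -c "
from cell import manip
print(manip.hand_in())"
```

```text
the job is handed in; nothing more can be done
None
```

The scraper is fully down in the caddy's slot and let go, and I handed the job in with the caddy held level by its handle about 10 cm above the bench; the tub is still in its well, but `hand_in()` returned no verdict.

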